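# Draw out the hot plate's drip tray with its hook

### The job

The hot plate's drip tray is due for emptying. Take the tray hook from its wooden stand, catch it in the finger hole of the tray and draw the tray out gently, without wrenching it, until you feel it come up against its stop; then unhook and put the hook back in its stand, leaving the tray drawn out. Touch the tray only with the hook and leave everything else as it stands.

Things in the scene. Friction and masses are not known exactly. Their poses are not given: they have to be found in the camera images.
- tray_hook: Loose hook, 90 g, upright in the stand. Origin: middle of its square black handle, 16 x 16 x 56 mm tall. Under that a collar 24 (x) x 30 (y) mm, z -34 to -28. A 6 mm steel shaft goes down to z = -64 (axis), turns into a foot along the hook's +x to x = 26 and ends in an upturned toe: top z = -52, far side x = 29. z is up.
- hook_toe (a point): Point where the hook's foot and toe meet, on the bar's axis: 26 mm ahead (+x) of and 64 mm below the handle's middle; the toe rises 12 mm above it. Axes as the hook's.
- hook_stand: Fixed wooden block 84 x 50 x 42 mm high (foot 90 x 56), left or right of the hot plate. Origin on the work surface under the hook's shaft; block from x = -26 to +58 mm. In its top a slot 50 mm long (x -9 to +41) and 10 mm wide, through to the worktop. The hook's foot hangs in it, pointing along the stand's +x; its collar rests on the block.
- stand_seat (a point): Point in the stand's top, 42 mm above the work surface, where the hook's shaft axis belongs; with the hook home its handle's middle is 34 mm above this point.
- hot_plate: Fixed low steel hot plate, 150 deep x 200 wide x 70 mm high, open at the front for the tray. Origin on the work surface under the middle of its front edge; +x points into it, away from the robot. Inside is a hidden rubber-faced stop for the tray, set differently each time: the tray meets it 35 to 77 mm out from shut. It hardly yields and bears up to 15 N.
- drip_tray: Tray with aluminium front panel, 144 mm wide, black inside; slides out along its -x (the hot plate's -x). Origin on the work surface under its front panel's front face; shut, that is 4 mm before the hot plate's front edge; it starts 0 to 10 mm out. Drag about 2.5 N; stays where left. The hook may press on it with up to 25 N.
- tray_hole (a point): Centre of the finger hole on the panel's front face, 32 mm above the work surface; 34 wide (y) x 24 mm high, panel 3 mm thick, over 100 mm open behind, tray floor 11 mm above the work surface. +x points in. With the foot raised 9 mm from the centre it touches the hole's upper edge and the toe stands up 9 mm behind the panel.
- soup_tin: Bystander: tin 57 mm across, 72 mm high, origin under its middle.
- salt_shaker: Bystander: grey salt shaker 44 mm across, 90 mm high, origin under its middle.
- mug_1: Bystander: mug 82 mm across, 106 mm high, origin under its middle.
Mind the look-alikes: they are no part of the job. Leave any green look-alike of the tray_hook alone.

How it is judged:
By the outcome, as a careful person would: the job done as asked, in the order asked, and still so for the second after the job is handed in, with the robot touching nothing.
It also fails if it takes over 58 s, if anything falls off the work surface, if the arm or the gripper's body presses on something with over 40 N, if the wrist force passes 120 N, or if a joint passes its speed limit or range.

### The arm

A 6-joint arm with a two-finger parallel gripper is mounted at the origin on a cart in front of the work surface, level with it; the furniture and walls round the work are solid. World frame = base frame: x ahead of the robot, y to its left, z up, the work surface at z = 0. Lengths are in m, angles in degrees, forces in N, time in s.
With the tool pointing down it reaches from about 0.425 to 0.95 m from the base axis. Payload 14.7 kg.
Tool frame: the origin (TCP) lies midway between the tips of the shut fingers; the grasp point (between the pads) lies 19 mm behind it (robot.grasp_offset is the distance from the TCP to the grasp point, in m); z points along the fingers, y is the line along which they close (so a half turn about z gives the same grasp; the last joint's range is limited). The gripper opens to 85 mm and grips with 20 to 120 N. Pads are 22 mm wide; open, the fingers measure 114 mm over their backs; the gripper's body (76 mm by 85 mm) begins 54 mm behind the grasp point. The pads swing forward as they close: fully open they stand 13 mm farther back than shut.
Start: joints at [-78.415, 27.513, 91.461, -0, 61.026, -2.67], TCP at [0.16, -0.63, 0.231] pointing down, gripper open.
Joint ranges: [-157.49, 157.49], [-46.99, 117.5], [13.45, 153.17], [-89.5, 269.5], [5.16, 153.95], [-167.48, 167.48]. Speed limits (degrees/s): [108.29, 108.29, 136.94, 172.46, 172.46, 172.46].

### API

Orientations are given as [roll, pitch, yaw] about the fixed x, y, z axes, in that order (R = Rz(yaw) Ry(pitch) Rx(roll)).
In Python, from cell import sensors, cams, robot gives the robot as it stands.
- The arm moves only by the tool send_rows, never from a script. Its argument "moves" is a list that holds one entry, the list of rows, each a list of 5 numbers: the gripper command: -1 is shut, 1 is fully open, values between are in proportion, then the shift along the world's x, y, z in m, then the turn about the world's z in rad. A call has 1 to 8 rows; each row shifts and turns the commanded pose from where the row before left it; what a row does not reach is not made up. A row lasts 1/8 s, in which the tool goes at most 62.5 mm and 10.7 degrees, less where a joint would pass 70% of its speed; a pose out of reach is approached as far as the arm can. A call is refused whole if a number of a shift passes 0.0625 or a number of a turn 0.188, either way. A call with a gripper value outside its range is refused whole. The fingers move at their own pace and stop on an object; "force" is the grip in N (left out, the last holds). Time passes only in rows, so rows that do not move let the fingers close. It gives the time, the measured TCP pose, the force, the opening and the grip force at its end, in the units of the state.
- sensors.state(): the state, without advancing time (a new reading comes with each control period).
- cams.capture(name): name is "scene" or "top" or "wrist"; returns a dict with "image" (400x640x3 uint8, blue, green, red), "depth" (400x640 float32, m along the optical axis (not along the pixel's ray), 0 where there is no reading), "K" (3x3 intrinsics, pixels), "pose" (4x4, takes a point from camera to world coordinates); the wrist camera has in their place "tool_from_camera" (4x4, takes a point from camera to tool coordinates, whose origin is the TCP and whose axes are the flange's). Camera axes: x right, y down, z forward; pixel columns grow to the right and rows downward; lengths in m; the calibration is good to about 2 mm. The wrist camera is an equidistant fisheye: a pixel r from the principal point sees the ray r / f radians off the axis. A picture is of the moment at which its call begins: read the wrist's pose just before it.
- robot.finish_job(): hands the job in; it is judged then, once.
The state is a dict: "time": time; "qpos": joint angles; "qd": joint speeds; "joint_efforts": joint torques, N m; "tcp_pos": TCP position; "tool_rot": TCP orientation; "wrist_force": force on the tool from outside, world axes, zero at the start; "torque": the same for the moment, N m; "finger_gap": finger opening in m; "gripper_force": force on a finger pad.
Only numpy, scipy, OpenCV 4.12 (cv2) and the standard library are available. Lean on these libraries where they do the work, as an engineer would, in place of code of your own. Each camera call takes 0.05 s, during which the arm holds its last target. There are 200 camera calls.

## Working session

There is one attempt and no reset: what is moved stays moved. The work goes in short steps, Python scripts to look and compute and a tool call to move; the robot and the scene stay as the last step left them, time stands still between calls to the robot, and variables do not carry over. Pictures are saved under pics/ and viewed, at most 12 in all, crops included, and the job is handed in when it is done.

Besides the shell and the picture viewer there is one more tool, called by a JSON object that holds its "name" and its "arguments", one argument or row to a line. send_rows: Moves the arm, as the interface text tells. Its arguments: {"type":"object","properties":{"moves":{"type":"array"},"force":{"type":"number"}},"required":["moves"]}

```bash
mkdir -p pics; python3 - <<'E'
from cell import sensors,cams
import cv2,numpy as np,pickle
print(sensors.state())
for n in("scene","top"):
    d=cams.capture(n);cv2.imwrite(f"pics/{n}0.png",d["image"]);pickle.dump(d,open(n+".pkl","wb"))
    print(n,d["K"],d["pose"])
E
```

```text
{'time': 0.0, 'qpos': array([-7.84147712e+01,  2.75519315e+01,  9.14957861e+01, -2.40831732e-04,
        6.10242510e+01, -2.66968867e+00]), 'qd': array([ 0.1254457 , -0.0320827 , -0.03676515, -0.05084442,  0.07253748,
       -0.0267009 ]), 'joint_efforts': array([-2.48950164e-03, -9.50651407e+01, -4.30166459e+01, -2.44618777e-04,
        1.24830069e-02,  3.70977966e-05]), 'tcp_pos': array([ 0.1599904 , -0.62956334,  0.23063562]), 'tool_rot': array([-1.79928100e+02, -3.14184298e-03,  1.42550323e+01]), 'wrist_force': array([ 0.48536394,  0.21552534, -0.09462454]), 'torque': array([ 0.01342292, -0.02160751,  0.00400996]), 'gripper_force': 0.0, 'finger_gap': 0.085193554610145}
scene [[403.90070454   0.         322.5153523 ]
 [  0.         403.90070454 200.95228216]
 [  0.           0.           1.        ]] [[-0.73583521 -0.26950938  0.62121755 -0.05634991]
 [-0.67709118  0.30597186 -0.6692748   0.72139327]
 [-0.00969925 -0.91309688 -0.40762729  0.47863921]
 [ 0.          0.          0.          1.        ]]
top [[404.49931371   0.         318.61911085]
 [  0.         404.49931371 201.85263836]
 [  0.           0.           1.        ]] [[-0.01279783 -0.98377364  0.17895708  0.37145679]
 [-0.99989307  0.01132439 -0.0092526   0.03008241]
 [ 0.00707588 -0.17905636 -0.98381337  1.10358498]
 [ 0.          0.          0.          1.        ]]
```

View pics/scene0.png

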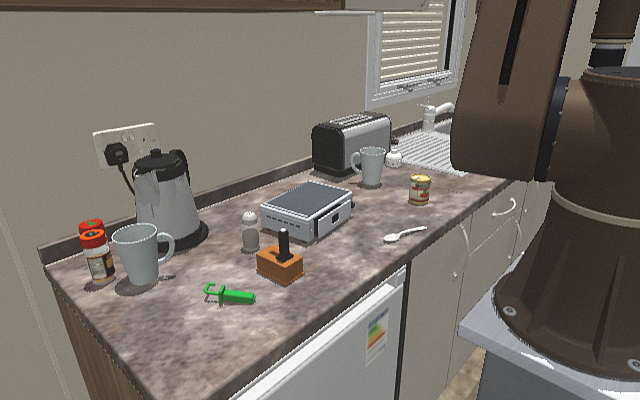

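View pics/top0.png

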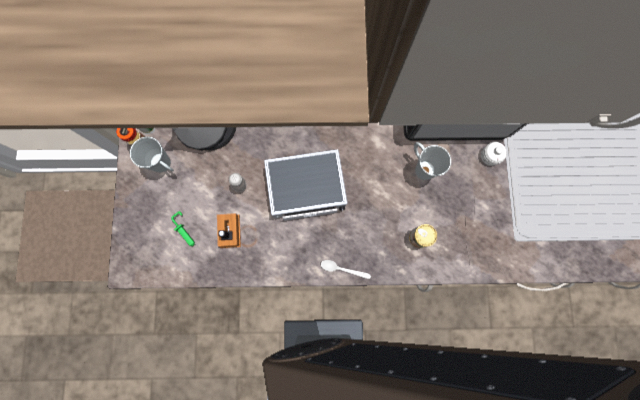

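The hook candidates are the black-handled hook in the wooden stand (scene 284,243; top 225,233) and the green look-alike lying flat (scene 230,295; top 183,230). I choose the black one. The hot plate is at top (305,182), with its tray front along (270,217)-(345,207). Next I measure both and take one crop.

```bash
cat > h.py <<'E'
import numpy as np,cv2,pickle
def cloud(d):
    v,u=np.mgrid[:400,:640];z=d["depth"];K=d["K"]
    p=np.stack([(u-K[0,2])/K[0,0]*z,(v-K[1,2])/K[1,1]*z,z],-1)
    return p@d["pose"][:3,:3].T+d["pose"][:3,3]
def rect(p):
    (c,s,a)=cv2.minAreaRect((p[:,:2]*1000).astype(np.float32));return np.round(c,1),np.round(s,1),round(a,2)
E
python3 - <<'E'
from h import *
for n in("top","scene"):
    d=pickle.load(open(n+".pkl","rb"));P=cloud(d);z=P[...,2];ok=d["depth"]>0
    def box(u0,u1,v0,v1):
        m=np.zeros_like(ok);m[v0:v1,u0:u1]=1;return m&ok
    S=box(205,250,205,260) if n=="top" else box(245,315,220,290)
    H=box(255,360,140,230) if n=="top" else box(250,365,170,250)
    print(n,"counter z",np.median(z[S&(z<.02)]))
    for nm,B,lo,hi in(("stand",S,.036,.048),("handle",S,.06,.12),("handletop",S,.095,.12),("plate",H,.062,.078),("front",H,.012,.058)):
        q=P[B&(z>lo)&(z<hi)]
        if len(q)>5: print(nm,len(q),rect(q),np.median(q[:,2]).round(4),q[:,2].max().round(4),q.mean(0).round(4))
d=pickle.load(open("top.pkl","rb"))["image"];a=cv2.resize(d[120:270,160:360],None,fx=4,fy=4,interpolation=cv2.INTER_CUBIC)
cv2.imwrite("pics/crop1.png",a)
E
```

```text
top counter z 0.0007221474199752276
stand 474 (array([494.9, 263.7]), array([84.4, 50.5]), 2.74) 0.0425 0.048 [0.4962 0.2626 0.0425]
handle 69 (array([478.2, 262.4]), array([14.9, 17.3]), 3.01) 0.1014 0.1116 [0.4774 0.2597 0.0944]
handletop 47 (array([478.1, 262.8]), array([14.9, 16.5]), 2.84) 0.1042 0.1116 [0.478  0.261  0.1039]
plate 4169 (array([616.6,  56.1]), array([150.6, 200. ]), 7.93) 0.0691 0.0764 [0.6146 0.0563 0.069 ]
front 299 (array([540.4,  45.9]), array([ 19.4, 196. ]), 8.38) 0.037 0.0577 [0.5375 0.0403 0.0349]
scene counter z 0.0013812203738087225
stand 775 (array([543.4, 225. ]), array([153.6, 194.2]), 25.97) 0.0425 0.0479 [0.5147 0.2414 0.042 ]
handle 328 (array([533.8, 198.8]), array([130.6, 149.5]), 82.96) 0.0772 0.1089 [0.5105 0.2556 0.0809]
handletop 77 (array([474.5, 265. ]), array([19.3, 13.8]), 40.72) 0.1028 0.1089 [0.4738 0.265  0.1021]
plate 2149 (array([593.3, 124.7]), array([170.3, 346.8]), 15.8) 0.0701 0.078 [0.5994 0.0778 0.0696]
front 2542 (array([658.4, -18.4]), array([359.8, 563.7]), 51.93) 0.0332 0.058 [0.6419 0.0609 0.0334]
```

View pics/crop1.png

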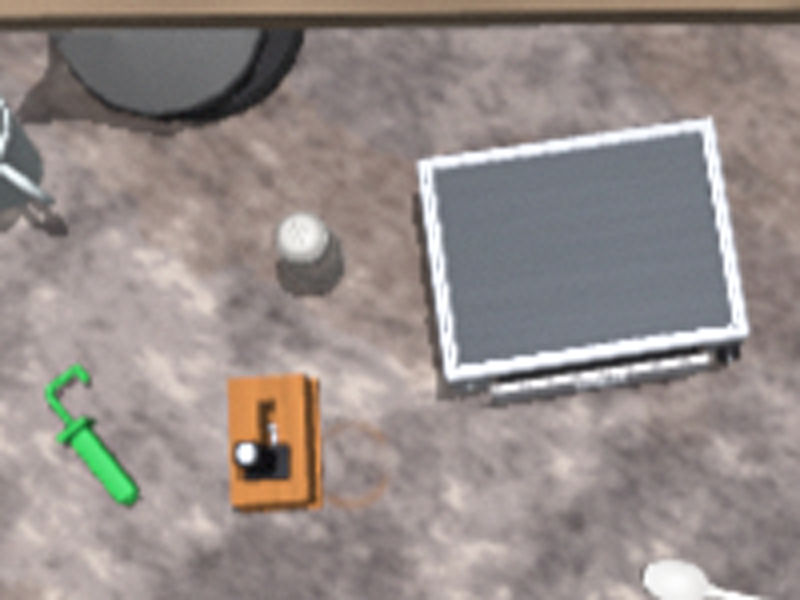

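Crop: the black hook stands in the wooden block at crop (255,455) with its slot pointing up the image (+x). The green look-alike lies apart at (95,440). I'm moving now, passing in front of the tray so I can check the hole with the wrist camera.

{"name": "send_rows", "arguments": {
  "moves": [
    [[0,0.055,0.055,0,0.11],[0,0.055,0.055,0,0.11],[0,0.055,0.055,0,0.11],[0,0.055,0.055,0,0.11],[0,0.055,0.055,0,0.12],[0,0,0.055,0,0.12],[0,0,0.055,0,0.12],[0,0,0.055,0,0.12]]
  ],
  "force": 80
}}

```text
time: 1.1
tcp_pos: [0.3807, -0.2422, 0.2311]
tool_rot: [-180.0, -0.0, 67.2]
wrist_force: [0.8, 0.1, 0.6]
finger_gap: 0.0426
gripper_force: 0.0
```

{"name": "send_rows", "arguments": {
  "moves": [
    [[0,0,0.055,0,0.12],[0,0,0.055,0,0.12],[0,0,0.055,0,0.12],[0,0,0.055,0,0.085],[0,0,0,0,0],[0,0,0,0,0]]
  ]
}}

```text
time: 1.85
tcp_pos: [0.3811, -0.0239, 0.2313]
tool_rot: [-180.0, 0.0, 92.5]
wrist_force: [0.7, -1.3, -0.4]
finger_gap: 0.0426
gripper_force: 0.0
```

```bash
python3 - <<'E'
from h import *
from cell import sensors,cams
s=sensors.state();d=cams.capture("wrist");cv2.imwrite("pics/w1.png",d["image"]);pickle.dump((s,d),open("w1.pkl","wb"))
print(s["time"],s["tcp_pos"],s["tool_rot"],s["finger_gap"],s["wrist_force"]);print(d["K"],d["tool_from_camera"])
# tray in plate frame
a=np.radians(7.93);F=np.array([.6166,.0561])-.075*np.array([np.cos(a),np.sin(a)]);print("front edge",F)
for n in("top","scene"):
    P=cloud(pickle.load(open(n+".pkl","rb"))).reshape(-1,3);q=P[:,:2]-F
    X=q@[np.cos(a),np.sin(a)];Y=q@[-np.sin(a),np.cos(a)]
    m=(X>-.03)&(X<.01)&(abs(Y)<.11)
    for lo,hi in((.015,.03),(.03,.045),(.045,.055),(.055,.062)):
        k=m&(P[:,2]>lo)&(P[:,2]<hi)
        if k.sum():print(n,lo,k.sum(),np.percentile(X[k]*1000,[5,25,50,75]).round(1),np.percentile(Y[k]*1000,[0,2,50,98,100]).round(0))
    if n=="top":
        k=(abs(P[:,0]-.56)<.08)&(abs(P[:,1]-.25)<.05)&(P[:,2]>.08)&(P[:,2]<.095);print("shaker",P[k].mean(0) if k.any() else 0)
E
```

```text
1.85 [ 0.38105594 -0.02394237  0.23129827] [-1.79998399e+02  1.22287405e-02  9.25141353e+01] 0.04263911677953335 [ 0.72149749 -1.28831287 -0.37346788]
[[309.70691629   0.         324.28971808]
 [  0.         309.70691629 202.20157531]
 [  0.           0.           1.        ]] [[ 1.75666676e-04 -9.49672492e-01 -3.13244517e-01  8.03152855e-02]
 [ 9.99999749e-01  3.81801483e-04 -5.96721488e-04 -2.67140681e-04]
 [ 6.86287204e-04 -3.13244333e-01  9.49672321e-01 -1.42067656e-01]
 [ 0.00000000e+00  0.00000000e+00  0.00000000e+00  1.00000000e+00]]
front edge [0.5423172  0.04575276]
top 0.015 69 [-10.7 -10.4 -10.   -7.2] [-79. -76.  -3.  89.  98.]
top 0.03 81 [-10.5 -10.2  -7.8  -1.3] [-98. -94. -47.  90.  95.]
top 0.045 60 [-10.8 -10.3 -10.   -8. ] [-88. -85. -10.  95.  98.]
top 0.055 68 [-10.5  -9.7  -8.5  -0.3] [-98. -94.   0.  86.  89.]
shaker [0.61801172 0.23693924 0.08596067]
scene 0.015 248 [-13.5 -12.4 -11.6  -2.5] [-93. -72.  37. 100. 102.]
scene 0.03 243 [-13.3 -12.4 -11.3  -2. ] [-93. -90.  39. 101. 102.]
scene 0.045 177 [-13.4 -12.5 -11.6  -1.4] [-96. -90.  19. 100. 101.]
scene 0.055 116 [-13.  -11.8  -8.7  -1. ] [-95. -92.  23. 100. 100.]
```

View pics/w1.png

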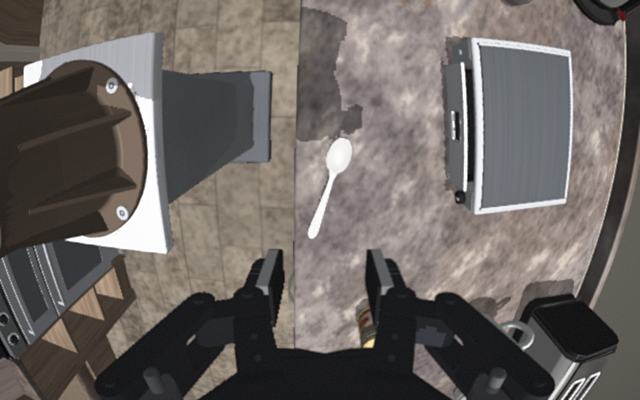

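The wrist picture shows the tray hole at about (455,126) in the panel, with the spoon lying clear at (330,185). I'll go to hover over the hook and solve for the hole.

{"name": "send_rows", "arguments": {
  "moves": [
    [[0,0.0162,0.0478,0,0],[0,0.0162,0.0478,0,0],[0,0.0162,0.0478,0,0],[0,0.0162,0.0478,0,0],[0,0.0162,0.0478,-0.03,0],[0,0.0162,0.0478,-0.03,0.005],[0,0,0,0,0],[0,0,0,0,0]]
  ]
}}

```text
time: 2.9
tcp_pos: [0.4786, 0.2614, 0.1709]
tool_rot: [-179.9, 0.0, 92.7]
wrist_force: [0.6, -0.1, 0.2]
finger_gap: 0.0427
gripper_force: 0.0
```

```bash
cat >> h.py <<'E'
from scipy.spatial.transform import Rotation as R
a=np.radians(7.93);F=np.array([.5423,.0458]);ex=np.array([np.cos(a),np.sin(a),0]);ey=np.array([-np.sin(a),np.cos(a),0])
def T(s):
    M=np.eye(4);M[:3,:3]=R.from_euler("xyz",s["tool_rot"],degrees=True).as_matrix();M[:3,3]=s["tcp_pos"];return M
def ray(s,d,u,v):
    K=d["K"];x,y=(u-K[0,2])/K[0,0],(v-K[1,2])/K[1,1];r=np.hypot(x,y)
    c=np.array([np.sin(r)*x/r,np.sin(r)*y/r,np.cos(r)]);M=T(s)@d["tool_from_camera"]
    return M[:3,3],M[:3,:3]@c
def wcloud(s,d):
    K=d["K"];v,u=np.mgrid[:400,:640];x,y=(u-K[0,2])/K[0,0],(v-K[1,2])/K[1,1];r=np.hypot(x,y)+1e-9
    t=np.tan(np.minimum(r,1.45))/r;z=d["depth"];p=np.stack([x*t*z,y*t*z,z],-1);M=T(s)@d["tool_from_camera"]
    return p@M[:3,:3].T+M[:3,3]
E
python3 - <<'E'
from h import *
from cell import sensors,cams
s,d=pickle.load(open("w1.pkl","rb"))
for px in((455,112),(455,126),(455,141),(450,126),(460,126)):
    o,r=ray(s,d,*px);f=np.array([*F,0])-.011*ex
    t=((f-o)@ex)/(r@ex);p=o+t*r;print(px,((p-f)@ey*1000).round(1),(p[2]*1000).round(1))
W=wcloud(s,d);q=W-np.array([*F,0]);X=q@ex*1000;Y=q@ey*1000
m=(abs(Y)<110)&(X>-40)&(X<160)&(d["depth"]>0);k=m&(W[...,2]>.062)&(W[...,2]<.08)
print("plate",rect(W[k]))
k=m&(X<-4)&(W[...,2]>.015)&(W[...,2]<.06)
for lo in(-70,-45,20,45):
    j=k&(Y>lo)&(Y<lo+25);print(lo,np.median(X[j]).round(1),j.sum())
s=sensors.state();d=cams.capture("wrist");print(s["time"],s["tcp_pos"],s["tool_rot"])
W=wcloud(s,d);z=W[...,2];m=(abs(W[...,0]-.49)<.09)&(abs(W[...,1]-.263)<.06)&(d["depth"]>0)
print("stand",rect(W[m&(z>.036)&(z<.047)]),"handle",rect(W[m&(z>.098)&(z<.109)]),W[m&(z>.098)&(z<.109)].mean(0))
cv2.imwrite("pics/w2.png",d["image"]);c=cv2.imread("pics/w1.png")[70:180,410:530];cv2.imwrite("pics/w1c.png",cv2.resize(c,None,fx=5,fy=5))
E
```

```text
(455, 112) 15.7 28.4
(455, 126) -1.0 27.1
(455, 141) -19.1 26.2
(450, 126) -2.4 11.3
(460, 126) 0.2 41.7
plate (array([614.4,  56. ]), array([151.9, 199.8]), 7.98)
-70 -12.2 322
-45 -12.2 336
20 -12.2 359
45 -12.3 353
2.9 [0.47856273 0.26142705 0.17089411] [-1.79936893e+02  3.89142436e-02  9.26584209e+01]
stand (array([493. , 264.1]), array([84.6, 50.8]), 3.49) handle (array([477.1, 262.7]), array([16.2, 16.6]), 2.28) [0.47703994 0.26410768 0.10370299]
```

View pics/w1c.png

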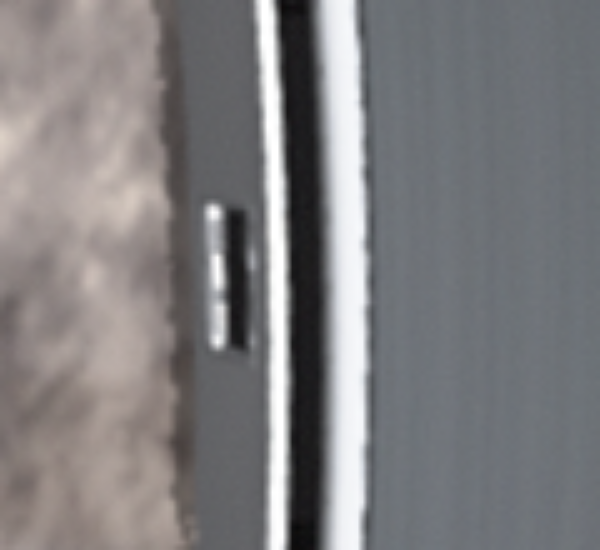

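View pics/w2.png

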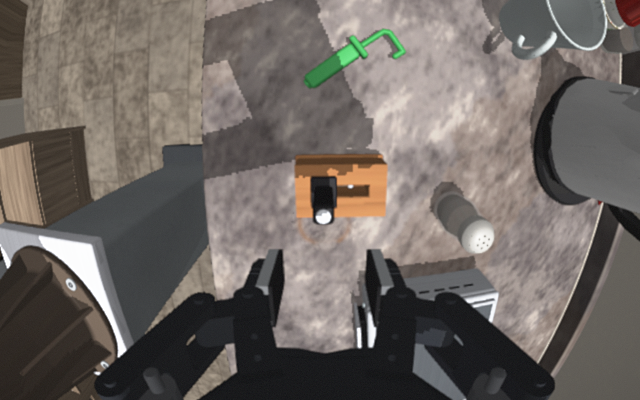

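The hole is centred on the plate's axis (crop 228,277; Y≈0). The second picture shows the hook handle at (323,200) directly under the tool, with the shaker clear. I'll descend and grip.

{"name": "send_rows", "arguments": {
  "moves": [
    [[0,-0.001,0.001,-0.036,0.003],[0,0,0,-0.036,0],[0,0,0,-0.036,0],[0,0,0,0,0],[-1,0,0,0,0],[-1,0,0,0,0],[-1,0,0,0,0],[-1,0,0,0,0]]
  ],
  "force": 80
}}

```text
time: 3.95
tcp_pos: [0.4783, 0.2639, 0.0651]
tool_rot: [179.9, -0.0, 92.9]
wrist_force: [1.1, -5.1, 10.0]
finger_gap: 0.015
gripper_force: 77.9
```

{"name": "send_rows", "arguments": {
  "moves": [
    [[-1,0,0,0,0],[-1,0,0,0,0]]
  ]
}}

```text
time: 4.2
tcp_pos: [0.4784, 0.2639, 0.0651]
tool_rot: [179.9, -0.0, 92.9]
wrist_force: [1.3, -4.4, 9.3]
finger_gap: 0.015
gripper_force: 77.9
```

{"name": "send_rows", "arguments": {
  "moves": [
    [[-1,0,0,0.01,0],[-1,0,0,0.025,0],[-1,0,0,0.03,0],[-1,0,0,0.03,0],[-1,0,0,0.025,0],[-1,0,0,0,0],[-1,0,0,0,0]]
  ]
}}

```text
time: 5.08
tcp_pos: [0.477, 0.2637, 0.1834]
tool_rot: [180.0, -0.0, 92.9]
wrist_force: [0.2, 0.8, -1.3]
finger_gap: 0.0151
gripper_force: 77.9
```

{"name": "send_rows", "arguments": {
  "moves": [
    [[-1,0,-0.045,0,0.022],[-1,0,-0.045,0,0.022],[-1,0,-0.045,0,0.022],[-1,0,-0.045,0,0.022],[-1,0,-0.045,0,0],[-1,0,0,0,0],[-1,0,0,0,0],[-1,0,0,0,0]]
  ]
}}

```text
time: 6.08
tcp_pos: [0.4771, 0.0396, 0.183]
tool_rot: [-180.0, -0.0, 98.0]
wrist_force: [-0.2, -0.9, -1.3]
finger_gap: 0.0152
gripper_force: 77.9
```

```bash
python3 - <<'E'
from h import *
from cell import sensors,cams
s=sensors.state();d=cams.capture("wrist");print(s["time"],s["tcp_pos"],s["tool_rot"],s["wrist_force"])
cv2.imwrite("pics/w3.png",d["image"]);d2=cams.capture("scene")["image"]
cv2.imwrite("pics/s3.png",cv2.resize(d2[130:280,210:400],None,fx=4,fy=4))
E
```

```text
6.075 [0.47706359 0.03961492 0.18297559] [-1.79965852e+02 -1.18345249e-02  9.80210644e+01] [-0.16992846 -0.8957736  -1.31938376]
```

View pics/s3.png

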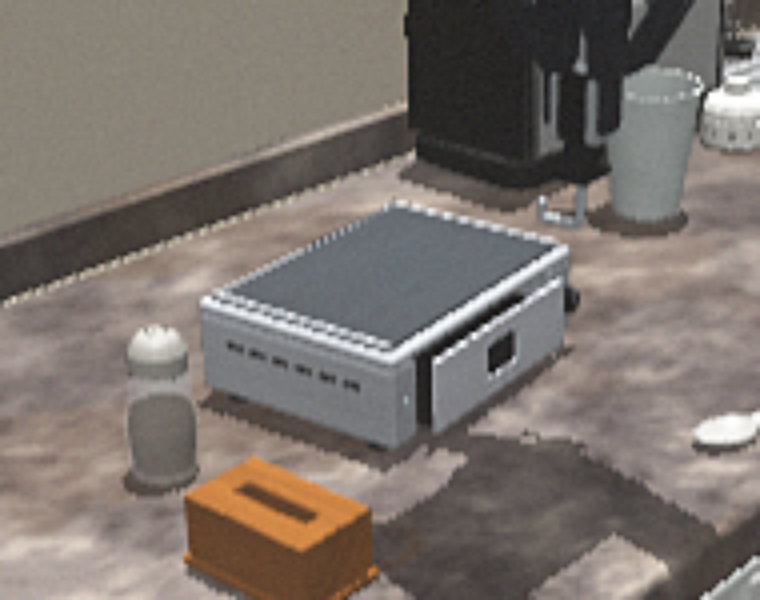

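The hook hangs straight in the gripper, foot pointing at the plate (crop 560,215), and the hole is visible at (500,352). I'll lower it to hole height.

{"name": "send_rows", "arguments": {
  "moves": [
    [[-1,0,-0.002,-0.035,0],[-1,0,0,-0.035,0],[-1,0,0,-0.028,0],[-1,0,0,0,0],[-1,0,0,0,0]]
  ]
}}

```text
time: 6.8
tcp_pos: [0.4777, 0.0371, 0.086]
tool_rot: [180.0, 0.0, 98.0]
wrist_force: [-0.4, 0.7, 0.3]
finger_gap: 0.015
gripper_force: 78.0
```

```bash
python3 - <<'E'
from h import *
from cell import sensors,cams
s=sensors.state();print(s["time"],s["tcp_pos"],s["wrist_force"])
q=s["tcp_pos"]-np.array([*F,0]);print("XY'",q@ex,q@ey)
d=cams.capture("wrist");a=d["image"][60:300,240:560]
cv2.imwrite("pics/w4.png",cv2.resize(a,None,fx=2.5,fy=2.5))
E
```

```text
6.8 [0.47769725 0.03714548 0.08603566] [-0.39517415  0.67457962  0.32886153]
XY' -0.06517897722745535 0.00034104101875315034
```

View pics/w4.png

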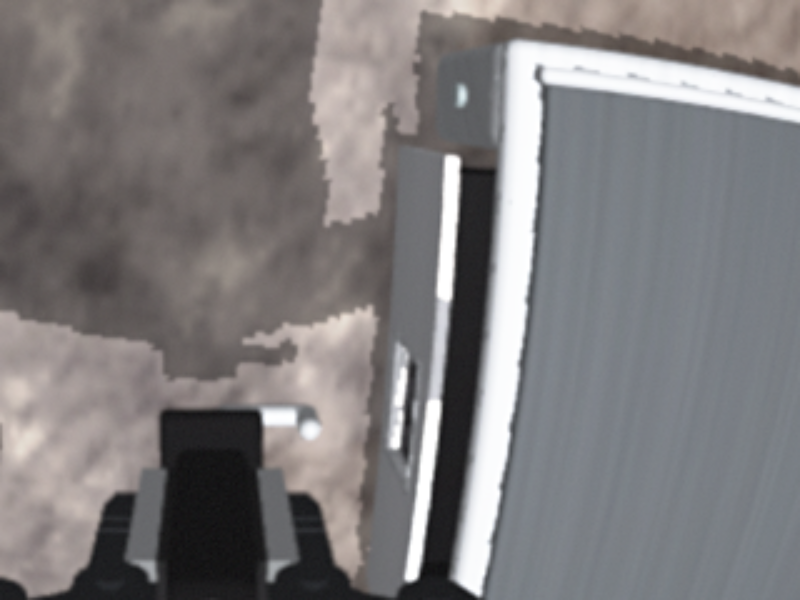

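```bash
python3 - <<'E'
from h import *
from cell import sensors,cams
s=sensors.state();d=cams.capture("wrist");f0=np.array([*F,0])
def at(u,v,X):
    o,r=ray(s,d,240+u/2.5,60+v/2.5);f=f0+X*ex;p=o+((f-o)@ex)/(r@ex)*r;return ((p-f0)@ey*1000).round(1),(p[2]*1000).round(1)
for uv in((404,345),(392,440),(414,360),(408,465)):print(uv,at(*uv,-.011))
for X in(-.036,-.039):print("toe tip",at(310,430,X),at(300,408,X))
W=wcloud(s,d);
for u,v in((310,430),(290,417)):
    p=W[60+int(v/2.5),240+int(u/2.5)]-f0;print((p@ex*1000).round(1),(p@ey*1000).round(1),(p[2]*1000).round(1))
E
```

```text
(404, 345) (np.float64(16.8), np.float64(25.4))
(392, 440) (np.float64(-14.2), np.float64(21.4))
(414, 360) (np.float64(16.3), np.float64(37.1))
(408, 465) (np.float64(-12.7), np.float64(41.5))
toe tip (np.float64(-10.9), np.float64(20.8)) (np.float64(-14.5), np.float64(-5.2))
toe tip (np.float64(-1.6), np.float64(41.9)) (np.float64(-4.8), np.float64(18.6))
-39.5 -0.1 45.4
-43.8 0.1 35.7
```

The foot lines up with the hole sideways, but its toe top is level with the upper edge. I'll lower 6 mm and go in, stopping short of the collar touching the panel.

{"name": "send_rows", "arguments": {
  "moves": [
    [[-1,0,0.0005,-0.0055,0],[-1,0.008,0.0011,0,0],[-1,0.01,0.0014,0,0],[-1,0.01,0.0014,0,0],[-1,0.01,0.0014,0,0],[-1,0,0,0,0],[-1,0,0,0,0]]
  ]
}}

```text
time: 7.78
tcp_pos: [0.5148, 0.0426, 0.0797]
tool_rot: [-180.0, -0.0, 98.0]
wrist_force: [-0.0, 0.2, -1.1]
finger_gap: 0.015
gripper_force: 78.0
```

```bash
python3 - <<'E'
from h import *
from cell import sensors,cams
s=sensors.state();print(s["time"],s["tcp_pos"],s["wrist_force"])
q=s["tcp_pos"]-np.array([*F,0]);print("XY'",q@ex,q@ey)
d=cams.capture("wrist");a=d["image"][60:300,240:560]
cv2.imwrite("pics/w5.png",cv2.resize(a,None,fx=2.5,fy=2.5))
E
```

```text
7.775 [0.51484357 0.04259346 0.07965331] [-0.03425464  0.16048617 -1.0948924 ]
XY' -0.027636259619721305 0.0006121000508391276
```

View pics/w5.png

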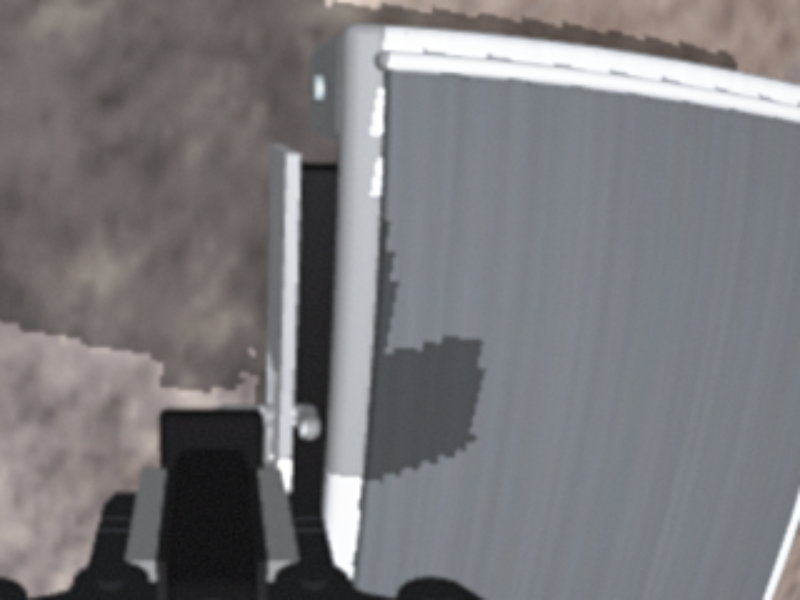

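The toe stands behind the panel at (310,422), with the shaft in front. I'll raise it and draw gently, staying within the stop's minimum distance.

{"name": "send_rows", "arguments": {
  "moves": [
    [[-1,0,0,0.005,0],[-1,0,0,0.005,0],[-1,0,0,0.001,0],[-1,0,0,0,0],[-1,-0.002,-0.0003,0,0],[-1,-0.002,-0.0003,0,0],[-1,-0.002,-0.0003,0,0],[-1,-0.002,-0.0003,0,0]]
  ]
}}

```text
time: 8.82
tcp_pos: [0.5075, 0.0414, 0.0908]
tool_rot: [180.0, 0.0, 98.0]
wrist_force: [2.0, 0.1, -2.2]
finger_gap: 0.0149
gripper_force: 77.8
```

{"name": "send_rows", "arguments": {
  "moves": [
    [[-1,-0.003,-0.0004,0,0],[-1,-0.003,-0.0004,0,0],[-1,-0.003,-0.0004,0,0],[-1,-0.003,-0.0004,0,0],[-1,-0.003,-0.0004,0,0],[-1,-0.002,-0.0003,0,0],[-1,0,0,0,0]]
  ]
}}

```text
time: 9.7
tcp_pos: [0.4899, 0.0391, 0.0908]
tool_rot: [-180.0, -0.0, 98.0]
wrist_force: [1.9, 0.0, -0.8]
finger_gap: 0.0149
gripper_force: 78.0
```

{"name": "send_rows", "arguments": {
  "moves": [
    [[-1,-0.001,-0.00014,0,0],[-1,-0.001,-0.00014,0,0],[-1,-0.001,-0.00014,0,0],[-1,-0.001,-0.00014,0,0]]
  ]
}}

```text
time: 10.2
tcp_pos: [0.4862, 0.0385, 0.0908]
tool_rot: [180.0, 0.0, 98.0]
wrist_force: [2.6, -0.7, -1.0]
finger_gap: 0.0151
gripper_force: 78.0
```

{"name": "send_rows", "arguments": {
  "moves": [
    [[-1,-0.0008,-0.00011,0,0],[-1,-0.0008,-0.00011,0,0],[-1,-0.0008,-0.00011,0,0]]
  ]
}}

```text
time: 10.58
tcp_pos: [0.4838, 0.0382, 0.0908]
tool_rot: [180.0, 0.0, 98.0]
wrist_force: [2.6, 0.1, -0.6]
finger_gap: 0.0153
gripper_force: 78.0
```

{"name": "send_rows", "arguments": {
  "moves": [
    [[-1,-0.0008,-0.00011,0,0],[-1,-0.0008,-0.00011,0,0],[-1,-0.0008,-0.00011,0,0]]
  ]
}}

```text
time: 10.95
tcp_pos: [0.4814, 0.0379, 0.0908]
tool_rot: [180.0, -0.0, 98.0]
wrist_force: [2.3, -0.1, -1.6]
finger_gap: 0.0151
gripper_force: 78.0
```

{"name": "send_rows", "arguments": {
  "moves": [
    [[-1,-0.0008,-0.00011,0,0],[-1,-0.0008,-0.00011,0,0],[-1,-0.0008,-0.00011,0,0]]
  ]
}}

```text
time: 11.32
tcp_pos: [0.479, 0.0375, 0.0908]
tool_rot: [-180.0, 0.0, 98.0]
wrist_force: [2.2, 0.3, -2.0]
finger_gap: 0.015
gripper_force: 78.0
```

{"name": "send_rows", "arguments": {
  "moves": [
    [[-1,-0.0008,-0.00011,0,0],[-1,-0.0008,-0.00011,0,0],[-1,-0.0008,-0.00011,0,0]]
  ]
}}

```text
time: 11.7
tcp_pos: [0.4766, 0.0372, 0.0908]
tool_rot: [-180.0, 0.0, 98.0]
wrist_force: [1.8, 1.0, -1.8]
finger_gap: 0.0151
gripper_force: 78.0
```

{"name": "send_rows", "arguments": {
  "moves": [
    [[-1,-0.0008,-0.00011,0,0],[-1,-0.0008,-0.00011,0,0],[-1,-0.0008,-0.00011,0,0]]
  ]
}}

```text
time: 12.08
tcp_pos: [0.4742, 0.0369, 0.0908]
tool_rot: [180.0, 0.0, 98.0]
wrist_force: [3.0, -0.5, -1.3]
finger_gap: 0.015
gripper_force: 78.0
```

{"name": "send_rows", "arguments": {
  "moves": [
    [[-1,-0.0008,-0.00011,0,0],[-1,-0.0008,-0.00011,0,0],[-1,-0.0008,-0.00011,0,0]]
  ]
}}

```text
time: 12.45
tcp_pos: [0.4718, 0.0365, 0.0908]
tool_rot: [180.0, 0.0, 98.0]
wrist_force: [3.0, -0.1, -1.0]
finger_gap: 0.015
gripper_force: 78.0
```

{"name": "send_rows", "arguments": {
  "moves": [
    [[-1,-0.0008,-0.00011,0,0],[-1,-0.0008,-0.00011,0,0],[-1,-0.0008,-0.00011,0,0]]
  ]
}}

```text
time: 12.82
tcp_pos: [0.4694, 0.0362, 0.0908]
tool_rot: [-180.0, -0.0, 98.0]
wrist_force: [3.1, 0.0, -2.2]
finger_gap: 0.015
gripper_force: 78.0
```

{"name": "send_rows", "arguments": {
  "moves": [
    [[-1,-0.0008,-0.00011,0,0],[-1,-0.0008,-0.00011,0,0],[-1,-0.0008,-0.00011,0,0]]
  ]
}}

```text
time: 13.2
tcp_pos: [0.467, 0.0359, 0.0908]
tool_rot: [-180.0, 0.0, 98.0]
wrist_force: [3.0, -1.0, -1.1]
finger_gap: 0.0152
gripper_force: 78.0
```

{"name": "send_rows", "arguments": {
  "moves": [
    [[-1,-0.0008,-0.00011,0,0],[-1,-0.0008,-0.00011,0,0],[-1,-0.0008,-0.00011,0,0]]
  ]
}}

```text
time: 13.58
tcp_pos: [0.4646, 0.0356, 0.0908]
tool_rot: [-180.0, -0.0, 98.0]
wrist_force: [2.4, -0.2, -1.2]
finger_gap: 0.0148
gripper_force: 78.0
```

{"name": "send_rows", "arguments": {
  "moves": [
    [[-1,-0.0008,-0.00011,0,0],[-1,-0.0008,-0.00011,0,0],[-1,-0.0008,-0.00011,0,0]]
  ]
}}

```text
time: 13.95
tcp_pos: [0.4622, 0.0352, 0.0908]
tool_rot: [-180.0, -0.0, 98.0]
wrist_force: [2.1, -0.3, -2.2]
finger_gap: 0.0147
gripper_force: 78.0
```

{"name": "send_rows", "arguments": {
  "moves": [
    [[-1,-0.0008,-0.00011,0,0],[-1,-0.0008,-0.00011,0,0],[-1,-0.0008,-0.00011,0,0]]
  ]
}}

```text
time: 14.32
tcp_pos: [0.4606, 0.0349, 0.0909]
tool_rot: [179.9, 0.0, 98.0]
wrist_force: [7.3, 0.0, -5.1]
finger_gap: 0.0154
gripper_force: 77.9
```

{"name": "send_rows", "arguments": {
  "moves": [
    [[-1,-0.0004,-6e-05,0,0],[-1,0,0,0,0]]
  ]
}}

```text
time: 14.58
tcp_pos: [0.4605, 0.0349, 0.091]
tool_rot: [179.9, 0.0, 98.0]
wrist_force: [6.9, 0.5, -4.5]
finger_gap: 0.0148
gripper_force: 78.0
```

The tray is at its stop: motion stalled and the pull rose from about 2.5 N to 7 N. To unhook, I'll ease forward, lower, back out and check before lifting.

{"name": "send_rows", "arguments": {
  "moves": [
    [[-1,0.002,0.0003,0,0],[-1,0.002,0.0003,0,0],[-1,0,0,-0.004,0],[-1,0,0,-0.004,0],[-1,0,0,-0.003,0],[-1,0,0,0,0]]
  ]
}}

```text
time: 15.32
tcp_pos: [0.4631, 0.0354, 0.0795]
tool_rot: [-180.0, -0.0, 98.0]
wrist_force: [0.0, 0.1, -0.6]
finger_gap: 0.0152
gripper_force: 78.7
```

```bash
python3 - <<'E'
from h import *
from cell import sensors,cams
s=sensors.state();print(s["time"],s["tcp_pos"],s["wrist_force"])
d=cams.capture("wrist");pickle.dump((s,d),open("w6.pkl","wb"))
f0=np.array([*F,0]);W=wcloud(s,d);q=W-f0;X=q@ex*1000;Y=q@ey*1000;z=W[...,2]
k=(d["depth"]>0)&(X<-20)&(X>-90)&(abs(Y)>40)&(abs(Y)<68)&(z>.045)&(z<.075)
print("panel top X,z",np.percentile(X[k],[5,50,95]),np.percentile(z[k],[50,98]))
print("hook XY'",(s["tcp_pos"]-f0)@ex,(s["tcp_pos"]-f0)@ey)
d=cams.capture("top");P=cloud(d);q=P-f0;X=q@ex*1000;Y=q@ey*1000;k=(X<-20)&(X>-90)&(abs(Y)<68)&(abs(Y)>40)&(P[...,2]>.03)&(P[...,2]<.07);print("top",np.percentile(X[k],[5,50,95]) if k.any() else 0)
E
```

```text
15.325 [0.46314894 0.03542755 0.07946231] [ 0.01502726  0.10239942 -0.62043021]
panel top X,z [-62.56550394 -61.29799896 -59.34247641] [0.05498856 0.05684684]
hook XY' -0.07982518684919862 0.0006466695997995407
top 0
```

{"name": "send_rows", "arguments": {
  "moves": [
    [[-1,-0.004,-0.0006,0,0],[-1,-0.005,-0.0007,0,0],[-1,-0.006,-0.0008,0,0],[-1,-0.006,-0.0008,0,0],[-1,0,0,0,0]]
  ]
}}

```text
time: 16.05
tcp_pos: [0.4418, 0.0325, 0.0798]
tool_rot: [-180.0, -0.0, 98.0]
wrist_force: [-0.1, -0.6, -1.3]
finger_gap: 0.0151
gripper_force: 78.7
```

{"name": "send_rows", "arguments": {
  "moves": [
    [[-1,0,0,0.015,0],[-1,0,0,0.03,0],[-1,0,0,0.03,0],[-1,0,0,0.028,0],[-1,0,0,0,0]]
  ]
}}

```text
time: 16.68
tcp_pos: [0.4438, 0.0326, 0.1845]
tool_rot: [179.8, 0.0, 98.0]
wrist_force: [-0.5, 0.5, -1.3]
finger_gap: 0.015
gripper_force: 78.7
```

{"name": "send_rows", "arguments": {
  "moves": [
    [[-1,0.0072,0.046,0,-0.022],[-1,0.0072,0.046,0,-0.022],[-1,0.0072,0.046,0,-0.022],[-1,0.0072,0.046,0,-0.023],[-1,0.0074,0.046,0,0],[-1,0,0,0,0],[-1,0,0,0,0],[-1,0,0,0,0]]
  ]
}}

```text
time: 17.68
tcp_pos: [0.4783, 0.2616, 0.1824]
tool_rot: [-180.0, 0.0, 92.8]
wrist_force: [-0.5, -0.2, -0.6]
finger_gap: 0.0151
gripper_force: 78.7
```

```bash
python3 - <<'E'
from h import *
from cell import sensors,cams
s=sensors.state();print(s["time"],s["tcp_pos"],s["tool_rot"],s["wrist_force"])
d=cams.capture("wrist");a=d["image"][60:300,240:560]
cv2.imwrite("pics/w7.png",cv2.resize(a,None,fx=2.5,fy=2.5))
W=wcloud(s,d);z=W[...,2];m=(abs(W[...,0]-.49)<.07)&(abs(W[...,1]-.263)<.05)&(d["depth"]>0)
print("stand",rect(W[m&(z>.036)&(z<.047)]))
k=m&(z>.11)&(z<.135)&(W[...,0]>.492);print("foot",k.sum(),np.median(W[k],0),rect(W[k]))
E
```

```text
17.675 [0.47830946 0.26158873 0.18239124] [-1.79951328e+02  2.63886053e-02  9.28193729e+01] [-0.46708804 -0.16699133 -0.64833753]
stand (array([493.1, 263.6]), array([85.2, 51.2]), 3.58)
foot 161 [0.49783062 0.26310504 0.1307916 ] (array([499.5, 261.9]), array([14.1,  6.6]), 1.55)
```

View pics/w7.png

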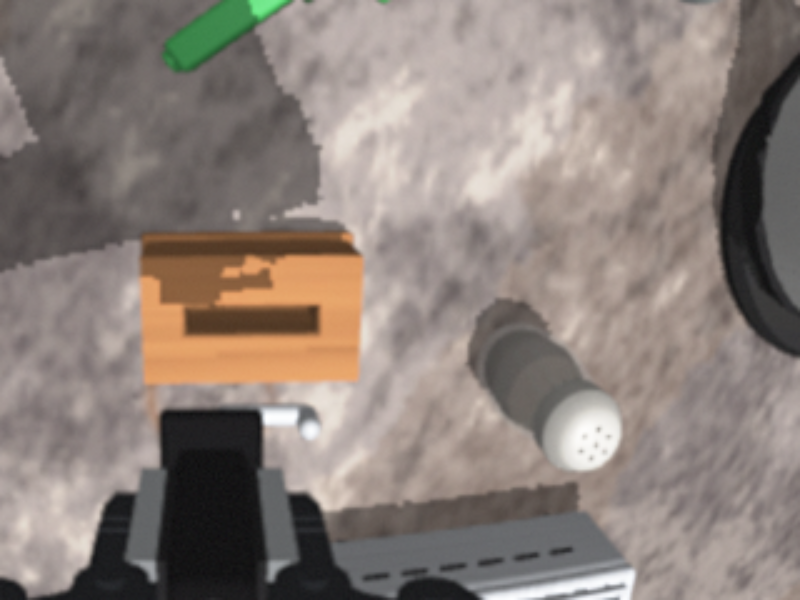

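The hook hangs straight above the stand with its foot parallel to the slot (slot at 250,320). I'll shift +2 mm in y to the pose it had when lifted, then lower.

{"name": "send_rows", "arguments": {
  "moves": [
    [[-1,-0.0004,0.0021,-0.025,0],[-1,0,0,-0.03,0],[-1,0,0,-0.02,0],[-1,0,0,0,0],[-1,0,0,-0.006,0],[-1,0,0,-0.006,0],[-1,0,0,-0.004,0]]
  ]
}}

```text
time: 18.6
tcp_pos: [0.4784, 0.2647, 0.0918]
tool_rot: [180.0, -0.0, 92.9]
wrist_force: [0.4, 0.5, -1.0]
finger_gap: 0.0151
gripper_force: 78.7
```

{"name": "send_rows", "arguments": {
  "moves": [
    [[-1,0,-0.0007,-0.008,0],[-1,0,0,-0.008,0],[-1,0,0,-0.006,0],[-1,0,0,-0.003,0],[-1,0,0,0,0]]
  ]
}}

```text
time: 19.23
tcp_pos: [0.4782, 0.2639, 0.0666]
tool_rot: [-180.0, 0.0, 92.9]
wrist_force: [-0.8, -0.0, -0.4]
finger_gap: 0.015
gripper_force: 78.7
```

{"name": "send_rows", "arguments": {
  "moves": [
    [[-1,0,0,-0.001,0],[-1,0,0,-0.0007,0],[-1,0,0,0,0]]
  ]
}}

```text
time: 19.6
tcp_pos: [0.4783, 0.264, 0.0652]
tool_rot: [180.0, -0.0, 92.9]
wrist_force: [0.5, 0.4, -0.1]
finger_gap: 0.0149
gripper_force: 78.7
```

{"name": "send_rows", "arguments": {
  "moves": [
    [[-1,0,0,-0.0004,0],[-0.5,0,0,0,0],[-0.3,0,0,0,0],[0,0,0,0,0],[0,0,0,0,0],[0,0,0,0,0]]
  ]
}}

```text
time: 20.35
tcp_pos: [0.4782, 0.2639, 0.0647]
tool_rot: [-180.0, -0.0, 92.9]
wrist_force: [-0.5, 0.3, 0.2]
finger_gap: 0.0428
gripper_force: 0.0
```

{"name": "send_rows", "arguments": {
  "moves": [
    [[0,0,0,0.02,0],[0,0,0,0.04,0],[0,0,0,0.05,0],[0,0,0,0.04,0],[0,-0.02,-0.05,0,0],[0,-0.02,-0.05,0,0],[0,0,0,0,0]]
  ]
}}

```text
time: 21.22
tcp_pos: [0.4365, 0.1615, 0.2148]
tool_rot: [-179.9, 0.0, 92.7]
wrist_force: [0.8, 0.7, 1.1]
finger_gap: 0.0424
gripper_force: 0.0
```

```bash
python3 - <<'E'
from h import *
from cell import sensors,cams
s=sensors.state();print(s["time"],s["tcp_pos"],s["wrist_force"],s["finger_gap"])
f0=np.array([*F,0])
for n in("top","scene"):
    d=cams.capture(n);P=cloud(d);z=P[...,2];m=(abs(P[...,0]-.49)<.06)&(abs(P[...,1]-.263)<.04)&(d["depth"]>0)
    if n=="top":
        k=m&(z>.095)&(z<.12);print("handle",k.sum(),rect(P[k]) if k.sum()>3 else 0,np.median(z[k]))
    q=P-f0;X=q@ex*1000;Y=q@ey*1000;k=(X<-20)&(X>-90)&(abs(Y)<68)&(z>.045)&(z<.062);print(n,"panel",k.sum(),np.percentile(X[k],[5,50,95]) if k.any() else 0)
cv2.imwrite("pics/s8.png",cv2.resize(d["image"][170:320,190:390],None,fx=4,fy=4))
E
```

```text
21.225 [0.43649033 0.16149992 0.21482014] [0.78856467 0.74480826 1.09208471] 0.04238558378309182
handle 0 0 nan
top panel 87 [-60.71069838 -59.46382331 -57.63362273]
scene panel 163 [-63.64139466 -62.01199698 -59.78592366]
  return _methods._mean(a, axis=axis, dtype=dtype,
  ret = ret.dtype.type(ret / rcount)
```

View pics/s8.png

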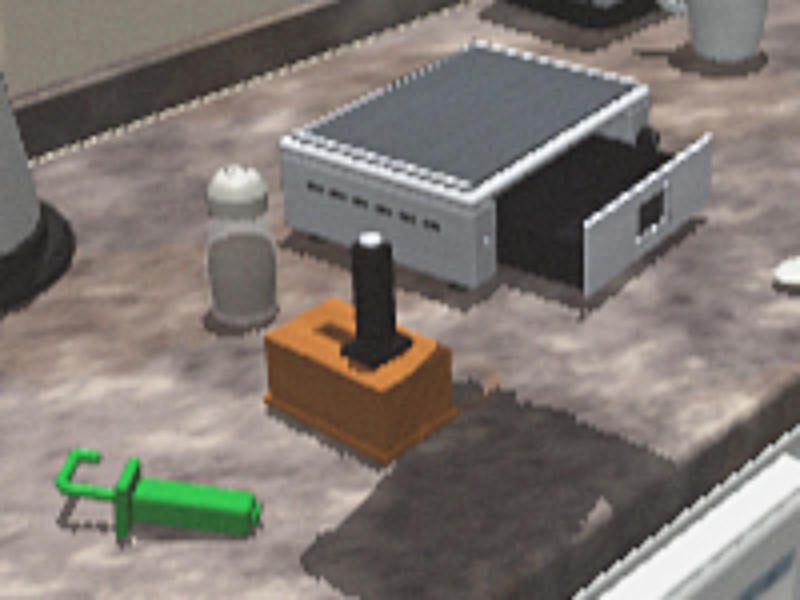

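The hook is back upright in its stand with the collar on the block (375,345). The tray is drawn out (650,215), and the gripper is clear.

```bash
python3 -c "
from cell import robot
print(robot.finish_job())"
```

```text
the job is handed in; nothing more can be done
None
```

The tray is drawn out about 57 mm to its stop (felt at about 7 N), the hook is back in its stand, nothing else was moved that I could see, and the job was handed in at about 21 s.

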